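# Open the yerba jar in the clamp stand and hold its cap above it

## Task

Press the red pedal of the jar stand all the way down to its stop so that its jaws brace the blue jar, then unscrew the jar's tight cap anticlockwise (seen from above), stopping as soon as the threads let go, and lift it straight off. Finish still holding the cap level, centred over the jar's mouth, with its lower edge two or three centimetres clear above the neck, and do not let go of it; the jar must stay braced and standing square in the stand, and the cup, clip-lid jar, silicone lid and mate straw must stay where they are.

Things in the scene. Friction and masses are not known exactly. Their poses are not given: they have to be found in the camera images.
- stand: Fixed jar stand: dark steel base 12 mm thick, 190 mm (x) by 130 mm (y) under the jar, with a 70 mm wide tongue to its own -y (to y = -195 mm) for the pedal. Origin on the work surface, midway between the two orange jaws (tops 64 mm above the work surface, 70 mm wide in y), which close along the stand's x axis and start 51 mm either side. z up.
- pedal (a joint): Angle of the hinged spring pedal, rad: 0 raised, grows as pressed down, 0.38 at its stop. Hinge along the stand's x axis at y = -60 mm, z = 36 mm in the stand's frame. Pressing the pad takes about 8 to 18 N, more against the stop; it drives both jaws 13 mm inwards onto the jar, and a friction catch keeps it where it is left.
- pedal_pad (a point): Middle of the upper face of the red ribbed pedal pad, 52 mm (x) by 46 mm. In the stand's frame it is at about (0, -164, 75) mm when raised, where the pad slopes, its outer end higher, by about 0.38 rad; at the stop it is level and at about (0, -171, 34) mm.
- jar: Blue eight-sided stoneware jar, 76 mm across the flats the jaws press on, body 75 mm tall, standing loose between the jaws on the base (about 0.5 kg). Origin at the centre of its underside, z up. White round neck, top 103 mm above the origin. At first a few mm and degrees off the stand's middle; the jaws square it up. Unbraced, it turns with the cap.
- thread (a joint): Turn of the cap's thread on the neck, rad: 0 tight, grows anticlockwise seen from above. Takes 0.35 N m; stays where left, so it can be regrasped; 0.05 rad of play; no rise as it turns. Below 1.2 three lugs sit under thread segments and pulling up lifts the jar; from 1.2 to 1.6 they are free and the cap lifts straight off (aim at 1.35); beyond, they run under the next segments.
- cap: Loose round aluminium twist-off cap, red top with a white stripe, 54 mm diameter, 32 mm tall, 70 g. Origin at the centre of its lower edge, z up; seated it is 89 mm above the jar's origin (cap top 133 mm above the work surface). The neck reaches 14 mm up into it: after a 14 mm lift its lower edge is level with the neck top. Grip its side over the solid upper 18 mm.
- cup: White ceramic cup, 80 mm diameter at the rim, 80 mm tall; origin at the centre of its underside. Leave it alone.
- clip_jar: Glass jar with a clip lid, 84 mm diameter (about 100 mm over the clip), 115 mm tall; origin at the centre of its underside. Leave it alone.
- silicone_lid: Orange silicone lid lying flat, 100 mm diameter, with a knob, 27 mm tall; origin at the centre of its underside. Leave it alone.
- mate_straw: Steel mate straw lying flat, about 180 mm long along its x axis, 8 mm thick; origin near its middle, on the work surface. Leave it alone.
Mind the look-alikes: they are no part of the job. There is more than one size of the cap; the one meant has the size given above.

How it is judged:
By the outcome, as a careful person would: the job done as asked, in the order asked, and still so for the second after the job is handed in, while the arm keeps its last pose, push and grip.
It also fails if it takes over 51 s, if anything falls off the work surface, if the arm or the gripper's body presses on something with over 40 N, if the wrist force passes 120 N, or if a joint passes its speed limit or range.

## Robot

A 6-joint arm with a two-finger parallel gripper is mounted at the origin on the work surface. World frame = base frame: x ahead of the robot, y to its left, z up, the work surface at z = 0. Lengths are in m, angles in rad, forces in N, time in s.
With the tool pointing down it reaches from about 0.375 to 0.825 m from the base axis. Payload 5.5 kg.
Tool frame: the origin (TCP) lies between the finger pads; the fingertips stand 14 mm ahead of it and the grasp point (between the pads) lies 5 mm behind it (bot.tcp_to_tips is the z of the fingertips in the tool frame, in m); z points along the fingers, y is the direction in which the jaws open and shut (so a half turn about z gives the same grasp; the last joint's range is limited). The gripper opens to 85 mm and grips with 20 to 120 N. Pads are 22 mm wide; open, the fingers measure 114 mm over their backs; the gripper's body (76 mm by 85 mm) begins 54 mm behind the grasp point. The pads swing forward as they close: fully open they stand 13 mm farther back than shut.
Start: joints at [1.248, 0.314, -0.047, 1.21, 0, 1.571], TCP at [0.19, 0.569, 0.245] pointing down, gripper open.
Joint ranges: [-2.67, 2.67], [-0.69, 1.73], [-1.03, 1.25], [-2.08, 2.16], [-1.42, 1.45], [-3.14, 3.14]. Speed limits (rad/s): [2.39, 2.39, 3.01, 3.14, 3.14, 3.14].

## Interface

Orientations are given as a 3x3 rotation matrix whose columns are the frame's x, y, z axes.
In Python, from workcell import bot, cams gives the robot as it stands. The module is installed in compiled form; this text tells all that it offers.
- The arm moves only by the tool carry_out, never from a script. Its argument "plan" is one flat list of numbers, 5 for each row, row after row: the shift along the world's x, y, z in mm, then the turn about the world's z in degrees, then the finger opening in mm, from 0 to 85.4. In form: [x, y, z, roll, hand, x, y, z, roll, hand, ...]. A call has 1 to 5 rows; each row shifts and turns the commanded pose from where the row before left it; what a row does not reach is not made up. A row lasts 1/10 s, in which the tool goes at most 50 mm and 8.59 degrees, less where a joint would pass 70% of its speed; a pose out of reach is approached as far as the arm can. A call with a gripper value outside its range is refused whole. The fingers move at their own pace and stop on an object; the grip force is fixed at half the most. Time passes only in rows, so rows that do not move let the fingers close. It gives the time, the measured TCP pose, the force and the opening at its end, in the units of the state.
- bot.get_obs(): the state, without advancing time (a new reading comes with each control period).
- cams.camera(name): name is "scene" or "side" or "wrist"; returns a dict with "pixels" (480x640x3 uint8, blue, green, red), "camera_matrix" (3x3 intrinsics, pixels), "xyz" and "rotation" of the camera in the world. Camera axes: x right, y down, z forward; pixel columns grow to the right and rows downward; lengths in m; the calibration is good to about 2 mm. A picture is of the moment at which its call begins. There is no depth.
- bot.sign_off(): hands the job in, once; it reports no verdict.
The state is a dict: "time_s": time; "joints": joint angles; "joint_velocities": joint speeds; "effort": joint torques, N m; "ee_pos": TCP position; "ee_rot": TCP orientation; "contact_force": force on the tool from outside, world axes, zero at the start; "ft_torque": the same for the moment, N m; "opening": finger opening in m.
Only numpy, scipy, OpenCV 4.12 (cv2) and the standard library are available. Lean on these libraries where they do the work, as an engineer would, in place of code of your own. Each camera call takes 0.05 s, during which the arm holds its last target.

## Working session

There is one attempt and no reset: what is moved stays moved. The work goes in short steps, Python scripts to look and compute and a tool call to move; the robot and the scene stay as the last step left them, time stands still between calls to the robot, and variables do not carry over. Pictures are saved under pics/ and viewed, and the job is handed in when it is done.

Besides the shell and the picture viewer there is one more tool, called after "Emit:" in YAML: its name, and indented under it one key for each argument. carry_out: Moves the arm, as the interface text tells. Its arguments: {"type":"object","properties":{"plan":{"type":"array","items":{"type":"number"}}},"required":["plan"]}

```bash
mkdir -p pics
cat > h.py <<'E'
import cv2, numpy as np
from workcell import bot, cams
def snap(n,f):
    c=cams.camera(n); cv2.imwrite('pics/'+f+'.png',c['pixels']); np.savez('pics/'+f+'.npz',**{k:np.array(v) for k,v in c.items()}); return c
def load(f): return dict(np.load('pics/'+f+'.npz'))
def ray(c,u,v):
    d=np.linalg.inv(c['camera_matrix'])@[u,v,1]; d=c['rotation']@d; return np.array(c['xyz']),d/np.linalg.norm(d)
def onz(c,u,v,z):
    o,d=ray(c,u,v); return o+d*(z-o[2])/d[2]
def proj(c,P):
    p=c['rotation'].T@(np.array(P)-c['xyz']); q=c['camera_matrix']@p; return q[:2]/q[2]
E
python3 - <<'E'
from h import *
for n in ['scene','side','wrist']:
    c=snap(n,n+'0'); print(n,np.round(c['xyz'],3),np.round(c['rotation'][:,2],2))
o=bot.get_obs(); print({k:np.round(v,3) for k,v in o.items()}, bot.tcp_to_tips)
E
```

```text
scene [1.318 0.446 0.724] [-0.7  -0.39 -0.6 ]
side [ 0.257 -0.951  0.909] [ 0.24  0.73 -0.64]
wrist [0.11  0.595 0.374] [ 0.31 -0.1  -0.95]
{'time_s': np.float64(0.15), 'joints': array([ 1.248,  0.314, -0.048,  1.21 ,  0.   ,  1.571]), 'joint_velocities': array([-0.001, -0.002,  0.003, -0.   ,  0.001,  0.002]), 'effort': array([ 1.0000e-03, -5.4005e+01,  3.4006e+01,  1.3000e-02,  0.0000e+00,
       -0.0000e+00]), 'ee_pos': array([0.19 , 0.569, 0.245]), 'ee_rot': array([[-0.948,  0.317, -0.   ],
       [ 0.317,  0.948, -0.001],
       [ 0.   , -0.001, -1.   ]]), 'contact_force': array([ 0.164, -1.172,  0.32 ]), 'ft_torque': array([-0.054, -0.026, -0.048]), 'opening': np.float64(0.086)} 0.014
```

View pics/scene0.png

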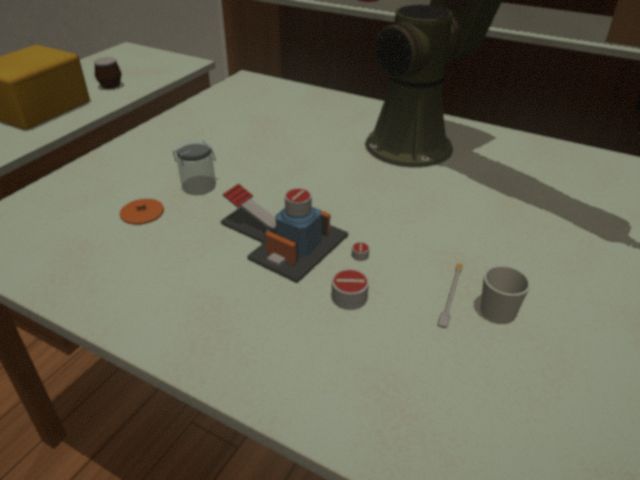

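View pics/side0.png

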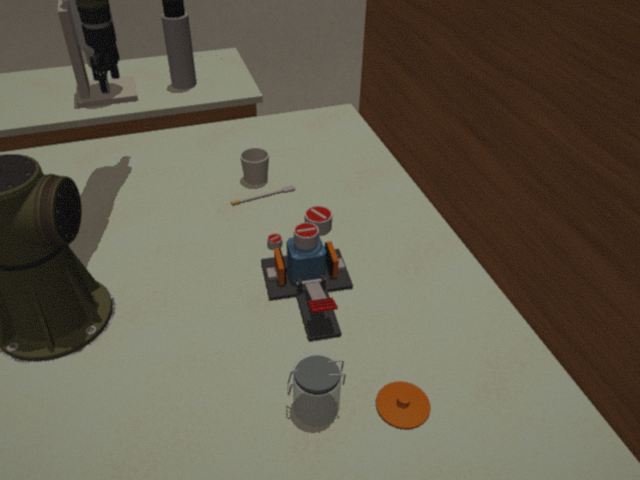

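View pics/wrist0.png

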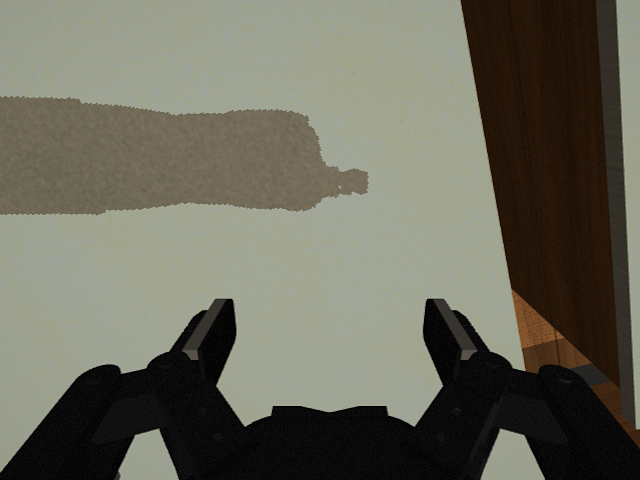

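The scene view shows the jar's cap at about (298,197), the raised pedal pad at (237,195) and decoy caps at (350,288) and (360,250). In the side view the cap is at (306,231) and the pad at (321,306). Next I'll measure these by colour masks.

```bash
cat > m.py <<'E'
from h import *
def reds(c):
    hsv=cv2.cvtColor(c['pixels'],cv2.COLOR_BGR2HSV)
    m=(((hsv[...,0]<5)|(hsv[...,0]>172))&(hsv[...,1]>150)&(hsv[...,2]>70)).astype(np.uint8)
    m=cv2.morphologyEx(m,cv2.MORPH_CLOSE,np.ones((5,5)))
    n,l,s,ce=cv2.connectedComponentsWithStats(m)
    return [(s[i,4],ce[i],s[i,:4]) for i in range(1,n) if s[i,4]>40],m
def tri(c1,p1,c2,p2):
    o1,d1=ray(c1,*p1);o2,d2=ray(c2,*p2)
    t=np.linalg.lstsq(np.c_[d1,-d2],o2-o1,rcond=None)[0]
    a=o1+d1*t[0];b=o2+d2*t[1];return (a+b)/2,np.linalg.norm(a-b)
E
python3 - <<'E'
from m import *
for f in ['scene0','side0']:
    c=load(f)
    r,_=reds(c)
    for a,p,b in r:
        print(f,a,p.round(1),b,onz(c,*p,.133).round(4))
    cx,cy=(235,170) if f=='scene0' else (260,200)
    roi=c['pixels'][cy:cy+150,cx-20:cx+130]
    cv2.imwrite('pics/%s_z.png'%f,cv2.resize(roi,None,fx=4,fy=4,interpolation=cv2.INTER_CUBIC))
E
```

```text
scene0 280 [237.5 195. ] [225 186  26  20] [ 0.6015 -0.1332  0.133 ]
scene0 142 [297.6 195.1] [287 190  22  11] [ 0.543  -0.0293  0.133 ]
scene0 55 [360.4 246.7] [355 244  12   7] [0.6302 0.1501 0.133 ]
scene0 322 [349.6 281.1] [336 271  29  20] [0.7192 0.1735 0.133 ]
side0 458 [312.5 221. ] [296 207  34  30] [ 0.5705 -0.0042  0.133 ]
side0 63 [274.3 237.8] [269 235  12   7] [ 0.4756 -0.036   0.133 ]
side0 283 [322.  304.9] [308 298  29  14] [ 0.5101 -0.2508  0.133 ]
```

View pics/scene0_z.png

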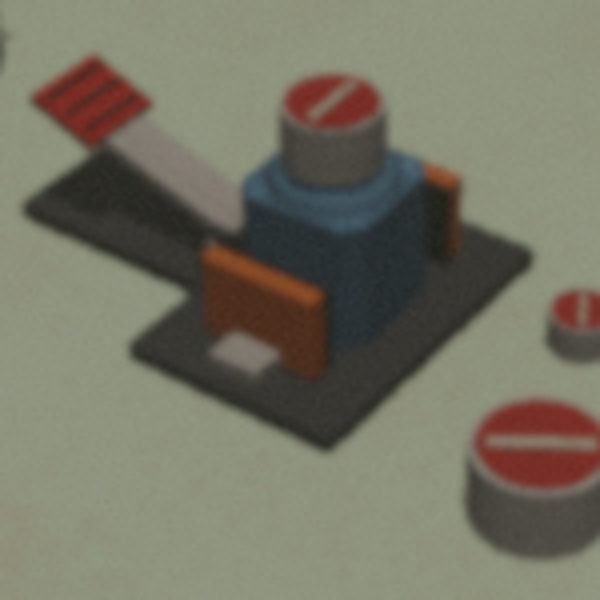

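View pics/side0_z.png

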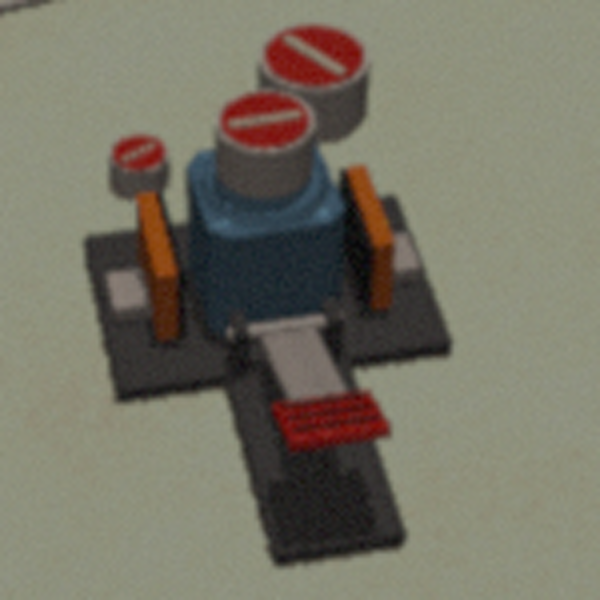

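Run:
```python
from m import *
s=load('scene0');d=load('side0')
S=lambda u,v:(u/4+215,v/4+170)
D=lambda u,v:(u/4+240,v/4+200)
P={}
for n,p in dict(tongueL=(27,203),FL=(133,345),FR=(325,442),BR=(530,255)).items(): print('S',n,onz(s,*S(*p),.012).round(4))
for n,p in dict(BL=(88,240),FLt=(120,390),BR=(395,198),FR=(448,345),TL=(277,550),TR=(403,535)).items(): P[n]=onz(d,*D(*p),.012);print('D',n,P[n].round(4))
print('cap',tri(s,S(333,102),d,D(265,121)),onz(s,*S(333,102),.133),onz(d,*D(265,121),.133))
print('pad',tri(s,(237.5,195),d,(322,304.9)))
print('jawR top mid',tri(s,S(265,278),d,D(370,208)))
print('jawL',onz(d,*D(160,235),.064),onz(d,*D(370,208),.064),onz(s,*S(265,278),.064))
c=(P['BL']+P['FLt']+P['BR']+P['FR'])/4
x=(P['BR']-P['BL']+P['FR']-P['FLt'])/2;y=(P['BL']-P['FLt']+P['BR']-P['FR'])/2
print(c,np.linalg.norm(x),np.linalg.norm(y),np.degrees(np.arctan2(x[1],x[0])),np.degrees(np.arctan2(-y[0],y[1])))
```

```text
S tongueL [ 0.5579 -0.2203  0.012 ]
S FL [ 0.6313 -0.097   0.012 ]
S FR [0.6462 0.0268 0.012 ]
S BR [0.4623 0.0458 0.012 ]
D BL [0.4612 0.0364 0.012 ]
D FLt [ 0.4484 -0.0875  0.012 ]
D BR [0.6457 0.0195 0.012 ]
D FR [ 0.6315 -0.107   0.012 ]
D TL [ 0.496  -0.2202  0.012 ]
D TR [ 0.5604 -0.2296  0.012 ]
cap (array([ 0.54653349, -0.02828304,  0.13291365]), np.float64(0.005025174478954425)) [ 0.54349277 -0.02762097  0.133     ] [ 0.54781933 -0.03114119  0.133     ]
pad (array([ 0.52895465, -0.19393107,  0.07168382]), np.float64(0.00349215116207532))
jawR top mid (array([ 0.60634752, -0.03406549,  0.06072759]), np.float64(0.006401760225524468))
jawL [ 0.4883738  -0.02836113  0.064     ] [ 0.60684529 -0.04070057  0.064     ] [ 0.60637022 -0.03058678  0.064     ]
[ 0.54669829 -0.03464657  0.012     ] 0.18465405436450963 0.12597940415322528 -5.65543551134112 -6.158845912542482
```

Run:
```python
from m import *
s=load('scene0');d=load('side0')
print('clip lid', tri(s,(195,152),d,(317,373)),onz(s,195,152,.115),onz(d,317,373,.115))
print('sil',onz(s,142,211,.01),onz(d,403,406,.01))
```

```text
clip lid (array([ 0.45966497, -0.36705731,  0.09767936]), np.float64(0.006849776474256673)) [ 0.47976436 -0.34362131  0.115     ] [ 0.45765659 -0.38215292  0.115     ]
sil [ 0.61524621 -0.40486841  0.01      ] [ 0.61071203 -0.42264586  0.01      ]
```

Emit:
carry_out:
  plan: [20, -46, 0, 0, 0, 20, -46, 0, 0, 0, 20, -46, 0, 0, 0, 20, -46, 0, 0, 0, 20, -46, 0, 0, 0]

```text
time_s: 0.65
ee_pos: [0.2902, 0.3378, 0.2451]
ee_rot: [[-0.949, 0.316, 0.0], [0.316, 0.949, -0.0], [-0.0, -0.0, -1.0]]
contact_force: [1.1, 1.3, 0.5]
opening: 0.0124
```

Emit:
carry_out:
  plan: [20, -45, 0, 0, 0, 20, -45, 0, 0, 0, 20, -45, 0, 0, 0, 20, -45, 0, 0, 0, 20, -45, 0, 0, 0]

```text
time_s: 1.15
ee_pos: [0.3903, 0.1128, 0.2454]
ee_rot: [[-0.948, 0.317, 0.001], [0.317, 0.948, 0.0], [-0.0, 0.0, -1.0]]
contact_force: [1.2, 0.4, -0.0]
opening: -0.0001
```

Emit:
carry_out:
  plan: [20, -45, 0, 0, 0, 20, -45, 0, 0, 0, 20, -45, 0, 0, 0, 20, -45, 0, 0, 0, 20, -45, 0, 0, 0]

```text
time_s: 1.65
ee_pos: [0.4903, -0.1124, 0.2452]
ee_rot: [[-0.948, 0.318, 0.0], [0.318, 0.948, 0.0], [-0.0, 0.0, -1.0]]
contact_force: [2.0, 1.2, 0.0]
opening: -0.0
```

Emit:
carry_out:
  plan: [20, -45, 0, 0, 0, 19, -41, 0, 0, 0, 0, 0, 0, 0, 0, 0, 0, 0, 0, 0]

```text
time_s: 2.05
ee_pos: [0.5286, -0.1968, 0.2444]
ee_rot: [[-0.948, 0.319, -0.002], [0.319, 0.948, 0.001], [0.002, 0.0, -1.0]]
contact_force: [-0.7, 0.2, 0.0]
opening: 0.0001
```

Run:
```python
from m import *
for n in ['side','wrist']: c=snap(n,n+'1')
o=bot.get_obs(); print(o['joints'].round(3),o['ee_pos'],o['contact_force'])
```

```text
[-0.354  0.245 -0.138  1.188  0.    -0.032] [ 0.52829857 -0.19532379  0.24499626] [ 0.02635579  0.15658978 -0.33867862]
```

View pics/wrist1.png

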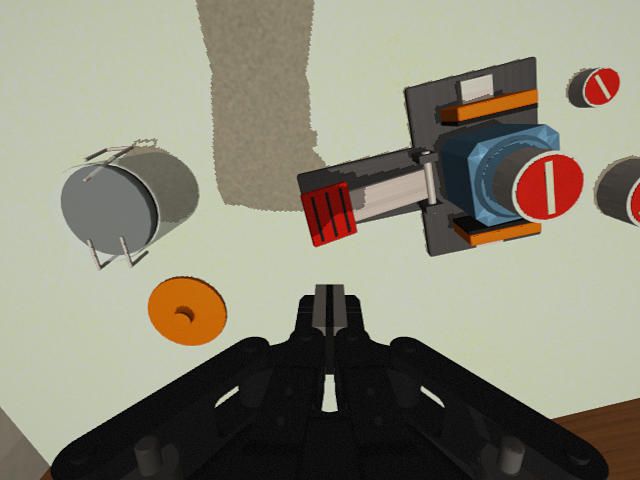

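View pics/side1.png

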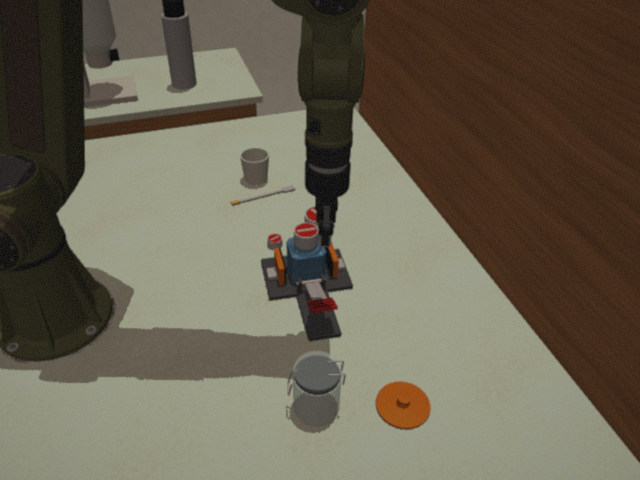

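The wrist view clearly shows the red pad at about (329,214), the seated cap at (548,186), and the base and jaws. I'll use it to refine the positions.

Run:
```python
from m import *
w=load('wrist1')
r,m=reds(w)
for a,p,b in r: print(a,p.round(1),b,'z133',onz(w,*p,.133).round(4),'z75',onz(w,*p,.075).round(4))
cs,_=cv2.findContours(m,cv2.RETR_EXTERNAL,cv2.CHAIN_APPROX_NONE)
for k in cs:
    if len(k)>60:
        e=cv2.fitEllipse(k); P=np.array([onz(w,*q[0],.133)[:2] for q in k.astype(float)],np.float32)
        print('circ',cv2.minEnclosingCircle(P), 'ell',np.round(e[0],1), onz(w,*e[0],.133).round(4), P.mean(0))
hsv=cv2.cvtColor(w['pixels'],cv2.COLOR_BGR2HSV)
cv2.imwrite('pics/w1z.png',cv2.resize(w['pixels'][40:280,280:600],None,fx=2.4,fy=2.4,interpolation=cv2.INTER_CUBIC))
for n,p in dict(a=(406,88),b=(536,57),c=(541,238),d=(432,255)).items(): print(n,onz(w,*p,.012).round(4))
s=load('side1');print('side tips proj',proj(s,[.5283,-.1953,.231]),proj(w,[.5283,-.1953,.231]))
```

```text
936 [601.8  86.2] [585  69  34  36] z133 [0.4859 0.0109 0.133 ] z75 [0.4949 0.0543 0.075 ]
2874 [549.3 186.6] [516 155  67  64] z133 [ 0.5435 -0.0301  0.133 ] z75 [0.5664 0.0034 0.075 ]
2491 [328.9 213.2] [301 182  56  65] z133 [ 0.5112 -0.1901  0.133 ] z75 [ 0.5263 -0.1951  0.075 ]
246 [635.8 203.1] [631 183   9  39] z133 [0.5767 0.0298 0.133 ] z75 [0.6076 0.0777 0.075 ]
circ ((0.5768682956695557, 0.03208102285861969), 0.015267619863152504) ell [635.7 203.3] [0.5768 0.0297 0.133 ] [0.57635677 0.0301387 ]
circ ((0.5128129124641418, -0.18975475430488586), 0.02771446295082569) ell [328.8 213. ] [ 0.511  -0.1901  0.133 ] [ 0.5112282 -0.1902016]
circ ((0.5442708730697632, -0.030328767374157906), 0.024094901978969574) ell [549.4 186.6] [ 0.5436 -0.0301  0.133 ] [ 0.5438338 -0.0303109]
circ ((0.48604896664619446, 0.011002150364220142), 0.011169888079166412) ell [601.8  86.2] [0.4859 0.0109 0.133 ] [0.4860587 0.0108013]
a [ 0.4437 -0.0856  0.012 ]
b [0.4571 0.042  0.012 ]
c [0.6493 0.0237 0.012 ]
d [ 0.6299 -0.1012  0.012 ]
side tips proj [323.0560728  244.31613051] [330.02391966 301.26144902]
```

View pics/w1z.png

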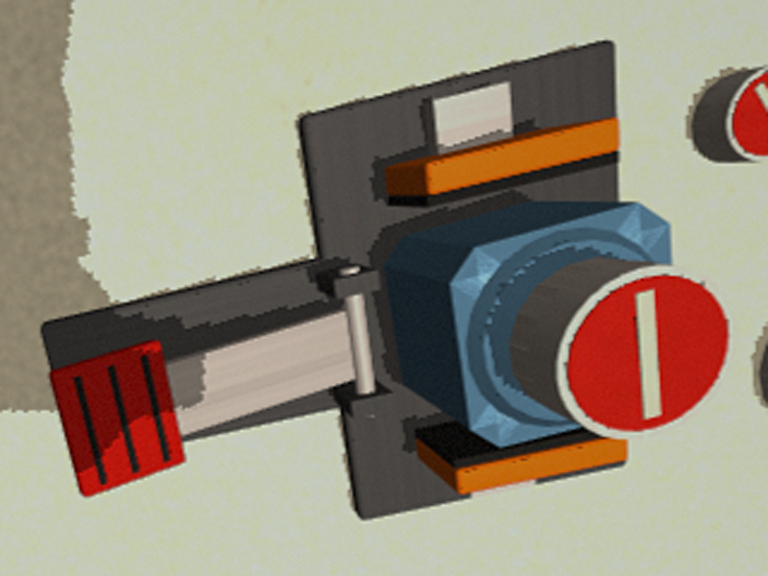

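Emit:
carry_out:
  plan: [-1, -3, -35, 0, 0, 0, 0, -40, 0, 0, 0, 0, -40, 0, 0, 0, 0, -30, 0, 0, 0, 0, -5, 0, 0]

```text
time_s: 2.65
ee_pos: [0.525, -0.1966, 0.0923]
ee_rot: [[-0.949, 0.315, -0.006], [0.315, 0.949, 0.002], [0.006, 0.001, -1.0]]
contact_force: [-2.1, 2.5, 4.7]
opening: 0.0001
```

Emit:
carry_out:
  plan: [0, 0, -10, 0, 0, 0, 0, -10, 0, 0, 0, 0, -5, 0, 0]

```text
time_s: 2.95
ee_pos: [0.5292, -0.1996, 0.073]
ee_rot: [[-0.949, 0.316, 0.003], [0.316, 0.949, -0.003], [-0.003, -0.002, -1.0]]
contact_force: [-1.5, -0.3, 9.6]
opening: -0.0003
```

Emit:
carry_out:
  plan: [0, 0, -7, 0, 0, 0, 0, -7, 0, 0, 0, 0, -5, 0, 0, 0, 0, 0, 0, 0]

```text
time_s: 3.35
ee_pos: [0.5299, -0.2002, 0.0542]
ee_rot: [[-0.949, 0.317, 0.004], [0.317, 0.949, -0.004], [-0.005, -0.002, -1.0]]
contact_force: [0.4, -1.3, 1.9]
opening: -0.0
```

Emit:
carry_out:
  plan: [0, 0, -3, 0, 0, 0, 0, -2, 0, 0, 0, 0, 0, 0, 0]

```text
time_s: 3.65
ee_pos: [0.5299, -0.2002, 0.0504]
ee_rot: [[-0.949, 0.317, 0.004], [0.317, 0.949, -0.004], [-0.005, -0.002, -1.0]]
contact_force: [-3.6, -1.6, 15.8]
opening: -0.0
```

Emit:
carry_out:
  plan: [0, 0, -3, 0, 0, 0, 0, 0, 0, 0]

```text
time_s: 3.85
ee_pos: [0.5301, -0.2002, 0.0483]
ee_rot: [[-0.949, 0.317, 0.005], [0.317, 0.949, -0.004], [-0.006, -0.002, -1.0]]
contact_force: [-6.0, -1.3, 18.5]
opening: 0.0001
```

Emit:
carry_out:
  plan: [0, 0, -3, 0, 0, 0, 0, 0, 0, 0]

```text
time_s: 4.05
ee_pos: [0.5302, -0.2002, 0.0472]
ee_rot: [[-0.949, 0.317, 0.005], [0.317, 0.949, -0.004], [-0.006, -0.002, -1.0]]
contact_force: [-12.8, 2.1, 42.4]
opening: 0.0001
```

Emit:
carry_out:
  plan: [0, 0, -3, 0, 0, 0, 0, 0, 0, 0]

```text
time_s: 4.25
ee_pos: [0.5304, -0.2002, 0.047]
ee_rot: [[-0.949, 0.317, 0.006], [0.317, 0.949, -0.004], [-0.007, -0.002, -1.0]]
contact_force: [-20.7, 5.3, 67.3]
opening: -0.0004
```

Run:
```python
from m import *
c=snap('side','side2');c=snap('wrist','wrist2')
cv2.imwrite('pics/side2z.png',cv2.resize(load('side2')['pixels'][200:350,240:390],None,fx=4,fy=4,interpolation=cv2.INTER_CUBIC))
```

```text
(no output)
```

View pics/side2z.png

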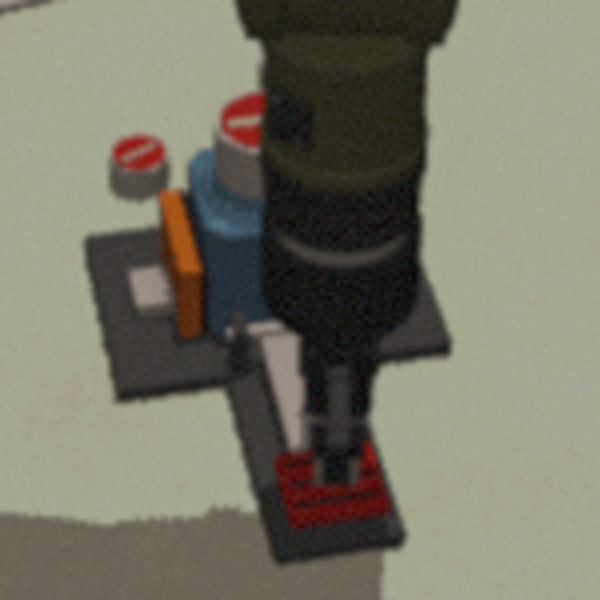

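View pics/wrist2.png

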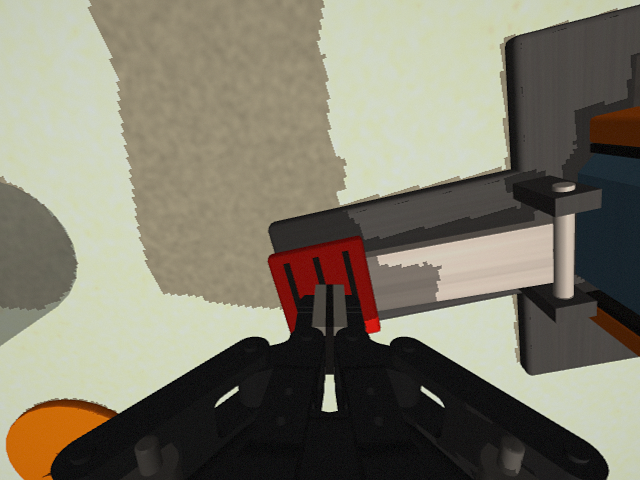

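The pedal is at its stop: force jumped to 67 N with the tips at z≈33 mm, and the pad is level in the views. Next I lift off and move over the cap.

Emit:
carry_out:
  plan: [0, 0, 10, 0, 0, 0, 0, 30, 0, 0, 0, 0, 45, 0, 0, 0, 0, 45, 0, 0, 0, 0, 45, 0, 0]

```text
time_s: 4.85
ee_pos: [0.5281, -0.1984, 0.216]
ee_rot: [[-0.949, 0.316, 0.002], [0.316, 0.949, -0.0], [-0.002, 0.0, -1.0]]
contact_force: [1.0, -0.2, -0.7]
opening: -0.0002
```

Emit:
carry_out:
  plan: [0, 0, 28, 0, 40, 0, 30, 0, 0, 85, 0, 10, 0, 0, 85, 0, 0, 0, 0, 85]

```text
time_s: 5.25
ee_pos: [0.528, -0.1576, 0.2413]
ee_rot: [[-0.949, 0.314, 0.001], [0.314, 0.949, -0.0], [-0.001, 0.0, -1.0]]
contact_force: [0.1, -1.0, 0.1]
opening: 0.0581
```

Run:
```python
from m import *
w=snap('wrist','wrist3');c=snap('scene','scene3');c=snap('side','side3')
o=bot.get_obs();print(o['ee_pos'],o['opening'])
r,m=reds(w)
for a,p,b in r: print(a,p.round(1),b,'z133',onz(w,*p,.133).round(4),'z34',onz(w,*p,.034).round(4))
```

```text
[ 0.52772933 -0.15939506  0.24004863] 0.07908730514304732
913 [564.4 100.1] [548  83  34  35] z133 [0.4855 0.0219 0.133 ] z34 [0.5012 0.0857 0.034 ]
2791 [499.1 204.4] [467 173  66  64] z133 [ 0.5432 -0.0306  0.133 ] z34 [0.583  0.0113 0.034 ]
1853 [619.  210.3] [595 180  45  59] z133 [0.5757 0.0532 0.133 ] z34 [0.6291 0.13   0.034 ]
2031 [289.9 216.1] [263 189  54  55] z133 [ 0.5031 -0.18    0.133 ] z34 [ 0.5262 -0.2004  0.034 ]
```

View pics/wrist3.png

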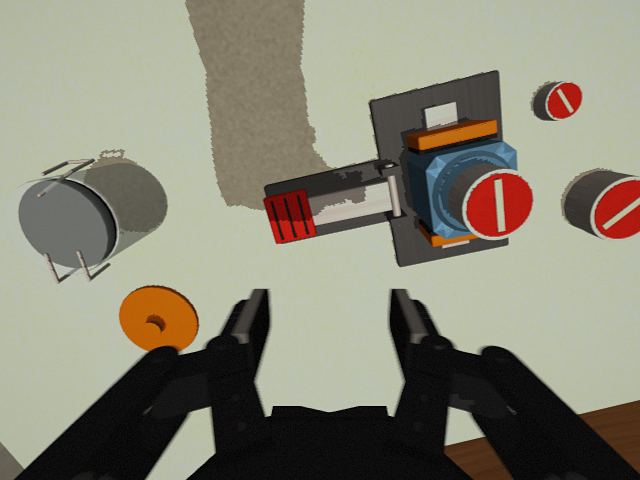

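View pics/side3.png

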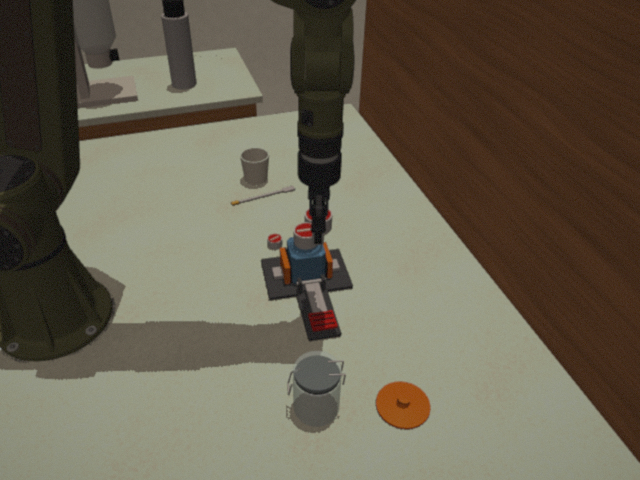

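The pedal stays level at its stop and the jaws touch the jar. The cap top is at world (0.5435, −0.0305). Now moving over it.

Emit:
carry_out:
  plan: [5, 43, 0, 0, 85, 5, 43, 0, 0, 85, 5, 43, 0, 0, 85, 0, 0, -40, 0, 85, 0, 0, 0, 0, 85]

```text
time_s: 5.9
ee_pos: [0.5399, -0.0295, 0.1958]
ee_rot: [[-0.949, 0.316, -0.008], [0.316, 0.949, 0.0], [0.008, -0.002, -1.0]]
contact_force: [-0.4, 0.3, -0.8]
opening: 0.0851
```

```bash
cat >> m.py <<'E'
def stripe(c,z,near):
    # red ellipse + white stripe angle on plane z
    hsv=cv2.cvtColor(c['pixels'],cv2.COLOR_BGR2HSV)
    r,m=reds(c)
    cs,_=cv2.findContours(m,cv2.RETR_EXTERNAL,cv2.CHAIN_APPROX_NONE)
    best=min((k for k in cs if len(k)>30),key=lambda k:np.hypot(*(k[:,0].mean(0)-near)))
    full=np.zeros_like(m);cv2.drawContours(full,[cv2.convexHull(best)],-1,1,-1)
    full=cv2.erode(full,np.ones((5,5)))
    w=(full>0)&(hsv[...,1]<100)
    n,l,s,ce=cv2.connectedComponentsWithStats(w.astype(np.uint8)); i=1+np.argmax(s[1:,4])
    v,u=np.nonzero(l==i)
    P=np.array([onz(c,a,b,z)[:2] for a,b in zip(u.astype(float),v.astype(float))])
    k=P-P.mean(0); d=np.linalg.svd(k,full_matrices=False)[2][0]
    H=np.array([onz(c,*q[0],z)[:2] for q in best.astype(float)],np.float32)
    return np.degrees(np.arctan2(d[1],d[0]))%180,len(u),P.mean(0),cv2.minEnclosingCircle(H)
E
python3 - <<'E'
from m import *
w=snap('wrist','wrist4');o=bot.get_obs();print(o['ee_pos'],o['opening'],o['joints'].round(3))
for f,n in (('wrist1',(549,186)),('wrist3',(499,204)),('scene0',(298,195)),('scene3',(298,195))):
    print(f,stripe(load(f),.133,n))
r,m=reds(w)
for a,p,b in r: print(a,p.round(1),b)
E
```

```text
[ 0.54079428 -0.03032401  0.19793774] 0.08518927657055644 [-0.056  0.233 -0.263  1.081 -0.     0.267]
wrist1 (np.float64(177.1188647964057), 397, array([ 0.54378629, -0.02989633]), ((0.5442708730697632, -0.030328767374157906), 0.024094901978969574))
wrist3 (np.float64(175.08561192085574), 384, array([ 0.54376318, -0.03050101]), ((0.5439002513885498, -0.030795998871326447), 0.024029681459069252))
scene0 (np.float64(171.94119692106926), 19, array([ 0.54313367, -0.03070424]), ((0.5412114858627319, -0.03067108429968357), 0.02099272795021534))
scene3 (np.float64(173.27622803299684), 18, array([ 0.54346942, -0.03088848]), ((0.5410444736480713, -0.030399877578020096), 0.021311018615961075))
1101 [449.  134.5] [431 116  37  38]
2851 [523.3 253.5] [490 223  68  62]
2419 [155.2 259.8] [123 231  65  58]
3561 [328.7 267.4] [292 233  75  69]
```

View pics/wrist4.png

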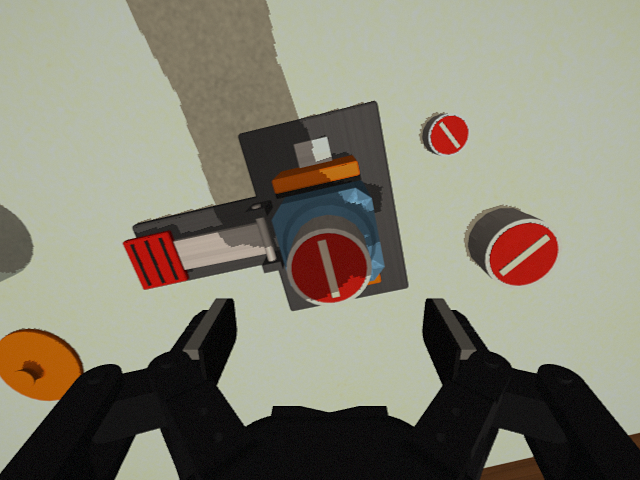

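The cap (329,267) sits centred between the fingers (midline about 330). I descend, settle and close.

Emit:
carry_out:
  plan: [0, 0, -30, 0, 85, 0, 0, -30, 0, 85, 0, 0, -20, 0, 85, 0, 0, 0, 0, 85, 0, 0, 0, 0, 85]

```text
time_s: 6.45
ee_pos: [0.5436, -0.0313, 0.1215]
ee_rot: [[-0.948, 0.319, 0.0], [0.319, 0.948, -0.0], [-0.0, -0.0, -1.0]]
contact_force: [-0.8, 0.7, -0.2]
opening: 0.0852
```

Run:
```python
from m import *
w=snap('wrist','wrist5');o=bot.get_obs();print(o['ee_pos'],o['contact_force'],o['opening'])
print(stripe(w,.133,(330,280)))
```

```text
[ 0.54421974 -0.03111325  0.12206982] [ 0.19675236 -0.23367812  0.07736746] 0.08502646468398269
(np.float64(175.11098675624487), 969, array([ 0.54400338, -0.0311703 ]), ((0.5445302724838257, -0.031167397275567055), 0.02416912466287613))
```

View pics/wrist5.png

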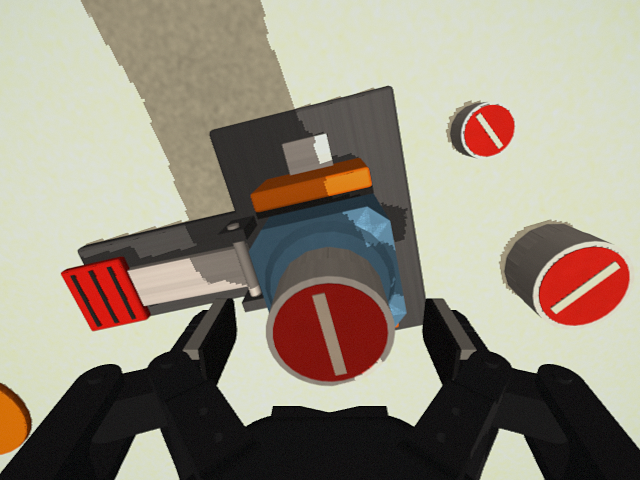

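Emit:
carry_out:
  plan: [0, 0, -5, 0, 85, 0, 0, 0, 0, 50, 0, 0, 0, 0, 45, 0, 0, 0, 0, 45, 0, 0, 0, 0, 45]

```text
time_s: 7.0
ee_pos: [0.5436, -0.0303, 0.1162]
ee_rot: [[-0.948, 0.317, 0.001], [0.317, 0.948, -0.0], [-0.001, 0.0, -1.0]]
contact_force: [-0.6, 0.4, 6.7]
opening: 0.0523
```

Emit:
carry_out:
  plan: [0, 0, 0, 0, 45, 0, 0, 0, 0, 45, 0, 0, 0, 0, 45]

```text
time_s: 7.3
ee_pos: [0.5436, -0.0303, 0.1162]
ee_rot: [[-0.948, 0.317, 0.001], [0.317, 0.948, -0.0], [-0.001, 0.0, -1.0]]
contact_force: [-0.1, -0.1, 5.3]
opening: 0.0528
```

Run:
```python
from m import *
w=snap('wrist','wrist6');o=bot.get_obs();print(o['ee_pos'],o['contact_force'],o['ft_torque'],o['opening'])
print(stripe(w,.133,(330,300)))
```

```text
[ 0.54359914 -0.03026279  0.11615028] [-0.88973128 -0.28425516  6.12009396] [-0.09066251  0.17625104 -0.00290287] 0.052503856134434534
(np.float64(175.1010917225933), 1030, array([ 0.54436709, -0.03055659]), ((0.5448188781738281, -0.03056047111749649), 0.024312784895300865))
```

View pics/wrist6.png

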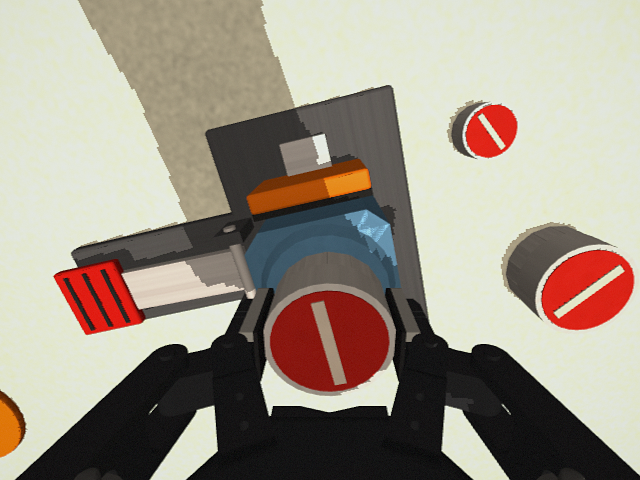

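The cap is gripped and centred, with the stripe at 175.1°. Unscrewing now, measuring on the way.

Emit:
carry_out:
  plan: [0, 0, 0, 5, 45, 0, 0, 0, 5, 45, 0, 0, 0, 5, 45, 0, 0, 0, 5, 45, 0, 0, 0, 0, 45]

```text
time_s: 7.85
ee_pos: [0.5434, -0.0308, 0.1161]
ee_rot: [[-1.0, -0.027, 0.001], [-0.027, 1.0, -0.001], [-0.001, -0.001, -1.0]]
contact_force: [-1.7, -1.0, 6.2]
opening: 0.0526
```

Run:
```python
from m import *
w=snap('wrist','wrist7');o=bot.get_obs();print(o['ee_pos'],o['contact_force'],o['ft_torque'],o['opening'],np.degrees(np.arctan2(o['ee_rot'][1,0],o['ee_rot'][0,0])),o['joints'])
print(stripe(w,.133,(330,300)))
```

```text
[ 0.54347126 -0.03080297  0.11617534] [-0.70830588 -1.84881563  5.83995279] [-0.34375695  0.29149236 -0.16743682] 0.05246886448611971 -178.50928332442098 [-0.05594595  0.29636357 -0.37897311  0.89420286 -0.00115373 -0.08196387]
(np.float64(15.113107317287769), 1030, array([ 0.54429789, -0.03054646]), ((0.5448140501976013, -0.030215634033083916), 0.024356193840503693))
```

View pics/wrist7.png

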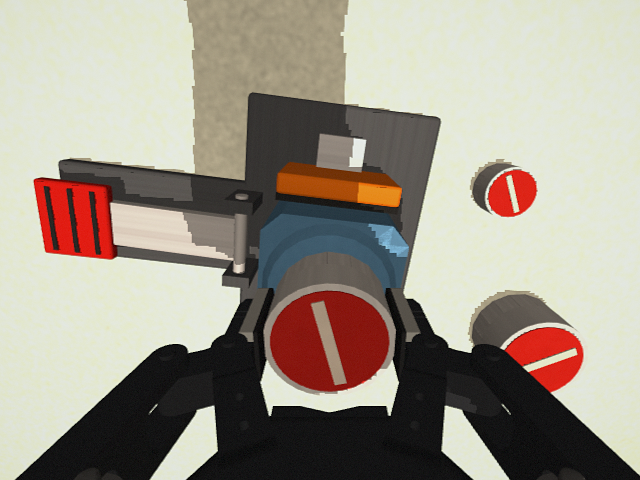

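Emit:
carry_out:
  plan: [0, 0, 0, 8, 45, 0, 0, 0, 8, 45, 0, 0, 0, 8, 45, 0, 0, 0, 8, 45, 0, 0, 0, 8, 45]

```text
time_s: 8.4
ee_pos: [0.5435, -0.0314, 0.1162]
ee_rot: [[-0.746, -0.666, 0.001], [-0.666, 0.746, -0.003], [0.001, -0.003, -1.0]]
contact_force: [-1.7, -4.3, 5.3]
opening: 0.0525
```

Emit:
carry_out:
  plan: [0, 0, 0, 8, 45, 0, 0, 0, 6, 45, 0, 0, 0, 4, 45, 0, 0, 0, 0, 45]

```text
time_s: 8.8
ee_pos: [0.5436, -0.0316, 0.1162]
ee_rot: [[-0.507, -0.862, 0.001], [-0.862, 0.507, -0.003], [0.002, -0.003, -1.0]]
contact_force: [-1.3, -4.5, 6.3]
opening: 0.0528
```

Run:
```python
from m import *
w=snap('wrist','wrist8');s=snap('side','side8');o=bot.get_obs();print(o['ee_pos'],o['contact_force'],o['ft_torque'],o['opening'],np.degrees(np.arctan2(o['ee_rot'][1,0],o['ee_rot'][0,0]))%360-161.5,o['joints'].round(3))
print(stripe(w,.133,(330,300)))
```

```text
[ 0.54362236 -0.0315905   0.11620168] [-0.23316799 -4.14771826  6.37656209] [-0.85525559  0.19721752 -0.21760162] 0.05246679404214037 77.94561316215021 [-0.056  0.296 -0.379  0.894 -0.003 -1.094]
(np.float64(73.05268245221487), 1030, array([ 0.54378684, -0.02988019]), ((0.5438978672027588, -0.029362615197896957), 0.024213748052716255))
```

View pics/wrist8.png

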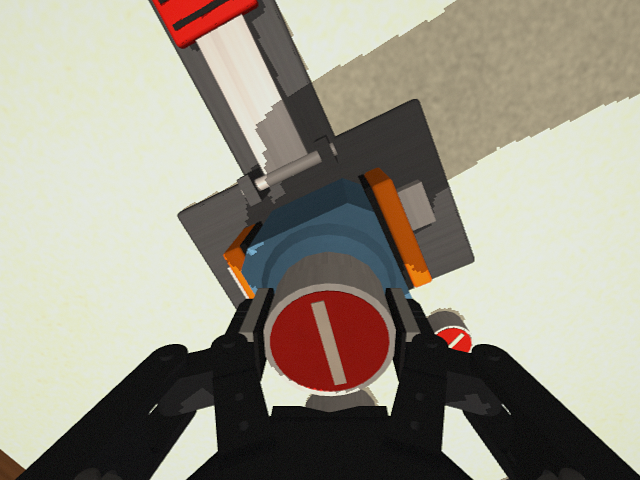

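The cap has turned 78° (1.36 rad), the jar flats are still held by the jaws, and only small side forces remain. Lifting gently.

Emit:
carry_out:
  plan: [0, -1, 0, 0, 45, 0, 0, 2, 0, 45, 0, 0, 2, 0, 45, 0, 0, 0, 0, 45]

```text
time_s: 9.3
ee_pos: [0.5433, -0.0315, 0.1195]
ee_rot: [[-0.508, -0.862, 0.0], [-0.862, 0.508, -0.001], [0.0, -0.001, -1.0]]
contact_force: [1.5, -1.8, 0.5]
opening: 0.0524
```

Emit:
carry_out:
  plan: [0, 0, 4, 0, 45, 0, 0, 4, 0, 45, 0, 0, 4, 0, 45, 0, 0, 0, 0, 45]

```text
time_s: 9.7
ee_pos: [0.543, -0.0308, 0.132]
ee_rot: [[-0.507, -0.862, 0.0], [-0.862, 0.507, 0.001], [-0.001, 0.0, -1.0]]
contact_force: [-0.4, -0.7, -0.5]
opening: 0.0525
```

Emit:
carry_out:
  plan: [0, 0, 6, 0, 45, 0, 0, 9, 0, 45, 0, 0, 8, 0, 45, 0, 0, 0, 0, 45, 0, 0, 0, 0, 45]

```text
time_s: 10.2
ee_pos: [0.5433, -0.0312, 0.1547]
ee_rot: [[-0.507, -0.862, 0.001], [-0.862, 0.507, 0.0], [-0.0, -0.001, -1.0]]
contact_force: [0.4, -0.4, -0.5]
opening: 0.0524
```

Run:
```python
from m import *
w=snap('wrist','wrist9');s=snap('side','side9');c=snap('scene','scene9');o=bot.get_obs();print(o['ee_pos'],o['contact_force'],o['ft_torque'],o['opening'],o['time_s'])
print(stripe(w,.172,(330,300)))
a=cv2.resize(s['pixels'][190:340,230:380],None,fx=2.6,fy=2.6,interpolation=cv2.INTER_CUBIC)
b=cv2.resize(c['pixels'][150:300,210:360],None,fx=2.6,fy=2.6,interpolation=cv2.INTER_CUBIC)
cv2.imwrite('pics/both9.png',np.hstack([a,b]))
```

```text
[ 0.54276867 -0.03125141  0.15399959] [-0.03137314 -0.07657516 -0.78068026] [-0.0339389   0.0253017   0.00486973] 0.05227381814356006 10.35
(np.float64(73.06987343588006), 1030, array([ 0.54330019, -0.02983171]), ((0.5437495112419128, -0.02318471483886242), 0.03020290657877922))
```

View pics/both9.png

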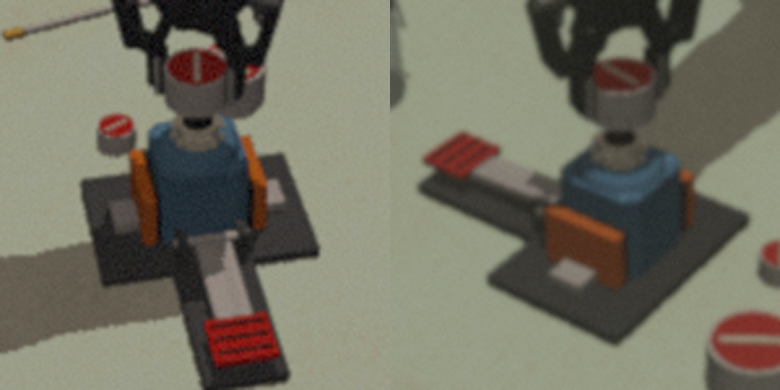

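View pics/wrist9.png

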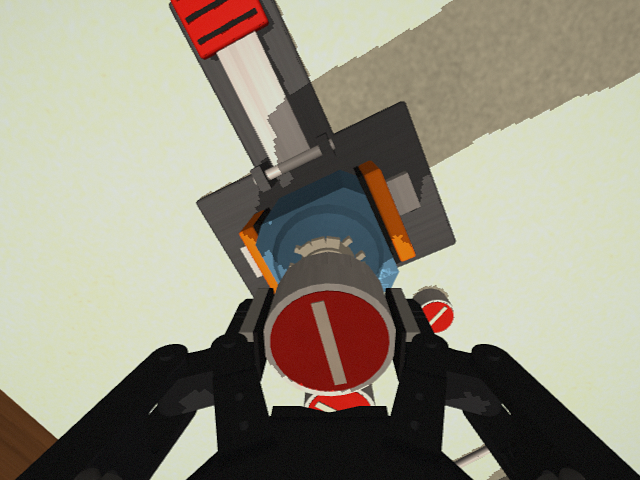

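View pics/scene9.png

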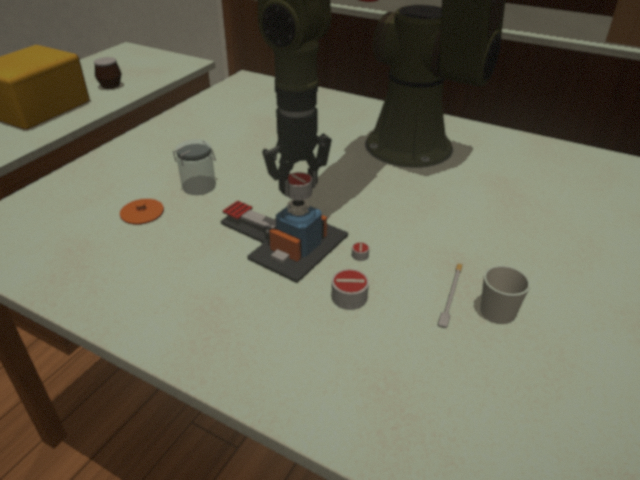

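The cap is off and level. It has been lifted about 38 mm, so it's about 24 mm clear of the visible neck. Its centre is at (0.543, −0.030), against (0.544, −0.030) when seated. The pedal is down, the jar is braced, and the other objects haven't moved.

```bash
python3 -c "
from workcell import bot
print(bot.sign_off())"
```

```text
the job is handed in; nothing more can be done
None
```

I pressed the pedal to its stop, unscrewed the cap and lifted it straight off. The arm is still holding it over the jar, and the job was handed in at about 10.4 s.

**What I did**
- **Pedal:** I pressed it with the fingers shut. The push rose to about 67 N with the tips at about 33 mm, so it was on its stop. It stayed level when I let go, with both jaws on the jar.
- **Cap:** I turned it 78° (1.36 rad) anticlockwise in one grasp. It then lifted with almost no pull.

**Last checks**
- **Height and position:** The cap is level and about 24 mm clear of the neck. Its centre is within about 1 mm of where it was when seated.
- **Jar and other objects:** The jar is square between the jaws. By eye, the cup, clip-lid jar, silicone lid and straw look unmoved.

**Checks that disagreed**
- **Camera offset:** The scene and side cameras differed by 5–10 mm on the stand and cap, and by more on the clip jar and lid. I used the wrist camera, which agreed with the arm's own position.
- **Final outline fit:** The circle fit to the cap's outline merged with the spare cap behind it. I took the centre from the white stripe instead.

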